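Index the swing-arm inspection camera over the part

ROBOT

A 6-joint arm with a two-finger parallel gripper is mounted at the origin on the work surface. World frame = base frame: x ahead of the robot, y to its left, z up, the work surface at z = 0. Lengths are in m, angles in rad, forces in N, time in s.
With the tool pointing down it reaches from about 0.225 to 0.875 m from the base axis. Payload 3.4 kg.
Tool frame: the origin (TCP) lies at the very end of the fingers, on their centre line; the grasp point (between the pads) lies behind it (manip.grasp_offset is the z of the grasp point in the tool frame, in m); z points along the fingers, y is the line along which they close (so a half turn about z gives the same grasp; the last joint's range is limited). The gripper opens to 85 mm and grips with 20 to 120 N. Pads are 22 mm wide; open, the fingers measure 114 mm over their backs; the gripper's body (76 mm by 85 mm) begins 54 mm behind the grasp point. The pads swing forward as they close: fully open they stand 13 mm farther back than shut.
Start: joints at [-0.121, 0.276, 1.505, -0, 1.361, -0.121], TCP at [0.575, -0, 0.231] pointing down, gripper open.
Joint ranges: [-2.89, 2.89], [-0.75, 2.08], [0.22, 2.7], [-1.18, 4.32], [0.11, 2.71], [-2.7, 2.7]. Speed limits (rad/s): [2.57, 2.57, 3.14, 3.14, 3.14, 3.14].

INTERFACE

Orientations are given as a unit quaternion [w, x, y, z].
In Python, from rig import manip gives the robot as it stands.
- The arm moves only by the shell command python3 -m pendant 'ROWS' [FORCE]. ROWS is JSON, a list of rows, each an object of numbers: "dx", "dy", "dz": the shift along the tool's x, y, z in m; "rx", "ry", "rz": the turn, a rotation vector about the tool's x, y, z in degrees; "hand": the finger opening in m, from 0 to 0.0854. In form: [{"dx": .., "dy": .., "dz": .., "rx": .., "ry": .., "rz": .., "hand": ..}, ...]. A call has 1 to 12 rows; each row shifts and turns the commanded pose from where the row before left it, along the tool's axes as they then stand; what a row does not reach is not made up. A row lasts 1/12 s, in which the tool goes at most 41.7 mm and 7.16 degrees, less where a joint would pass 70% of its speed; a pose out of reach is approached as far as the arm can. A call is refused whole if a number of a shift passes 0.0417 or a number of a turn 7.16, either way. A call with a gripper value outside its range is refused whole. The fingers move at their own pace and stop on an object; FORCE is the grip in N (left out, the last holds). Time passes only in rows, so rows that do not move let the fingers close. It gives the time, the measured TCP pose, the force, the opening and the grip force at its end, in the units of the state.
- manip.get_state(): the state, without advancing time (a new reading comes with each control period).
- manip.get_image(name): name is "scene" or "side" or "wrist"; returns a dict with "frame" (420x560x3 uint8, red, green, blue), "fx", "fy", "cx", "cy" (pixels), "distortion" ([k1, k2, p1, p2, k3] as OpenCV has them; the pictures are not rectified), "position" and "attitude" of the camera in the world; the wrist camera has in their place "mount" (4x4, takes a point from camera to tool coordinates, whose origin is the TCP and whose axes are the flange's). Camera axes: x right, y up, looking along -z (the intrinsics and any distortion apply to the point x, -y, -z); pixel columns grow to the right and rows downward; lengths in m; the calibration is good to about 2 mm. A picture is of the moment at which its call begins: read the wrist's pose just before it. There is no depth.
- manip.sign_off(): hands the job in; it is judged then, once.
The state is a dict: "clock": time; "qpos": joint angles; "qd": joint speeds; "effort": joint torques, N m; "position": TCP position; "ee_rot": TCP orientation; "contact_force": force on the tool from outside, world axes, zero at the start; "moment": the same for the moment, N m; "width": finger opening in m; "gripper_force": force on a finger pad.
Only numpy, scipy, OpenCV 4.12 (cv2) and the standard library are available. Lean on these libraries where they do the work, as an engineer would, in place of code of your own. Each camera call takes 0.05 s, during which the arm holds its last target. There are 200 camera calls.

TASK

The boom of the inspection camera is pinned over the middle holder, but the part to inspect, the grey tube, stands in one of the two side holders. Hook a fingertip through the pull ring, lift the spring index pin out of its hole, swing the boom one hole so that the camera is over the tube, then let the pin spring fully home in that hole and take the finger out of the ring. Do not pinch or grip the ring or push on the camera, and leave the tube and the loose things on the plate as they stand.

Things in the scene. Friction and masses are not known exactly. Their poses are not given: they have to be found in the camera images.
- stand: Camera stand, fixed: dark base plate 370 x 400 x 12 mm, a post, and on it a steel index plate (186 x 226 mm, 10 thick, top 125 mm above the bench) with five 11 mm holes on a 110 mm radius, 0.454 rad (26 deg) apart, the middle one along the stand's x. Origin: on the bench under the boom's vertical pivot; x points from the pivot to the middle holder, z up.
- boom (a joint): Swing of the aluminium boom about the pivot, rad: 0 = middle hole, positive = anticlockwise from above (to the stand's +y); holes at -0.908, -0.454, 0, 0.454, 0.908; stops +-1.02. Bar 36 wide, 12 thick, 30 mm behind the pivot to 195 mm out, top 140.5 mm above the bench. Light friction (0.12 N m, 1 to 2 N at the ring); it stays where left.
- plunger (a joint): Lift of the vertical spring index pin (10 mm thick, round tip, 110 mm from the pivot), m: 0 = home in a hole, 0.010 = tip on top of the index plate between holes, 0.016 = upper stop. Spring: down with 5 N at home, 7.5 N at 10 mm. Play in a hole 0.6 mm. Set down on the plate, it slides along and snaps into the next hole when the boom is pushed on.
- ring: Steel pull ring, rigid on the pin: inside 50, outside 62 mm, 6 mm wire, rim 9 mm thick. Origin: centre of the opening (pin home: 201 mm above the bench, 120 mm from the pivot). It leans outward 20 deg: x goes through the opening, away from the pivot and 20 deg down; y level, along the swing; z to the ring's top. Below it the pin's body reaches 162.5, the pivot screw 150 mm height.
- rim_near: Raised round rim on the ring's face towards the pivot (the face a robot sees), standing out 1.5 mm from the wire; same origin and axes as ring.
- rim_far: The same rim on the ring's far face; same origin and axes as ring.
- ring_left: The outermost piece of the ring's wire on its +y side, 9 mm long; same origin and axes as ring.
- ring_right: The same piece of wire on the ring's -y side; same origin and axes as ring.
- lens (a point): Centre of the camera's underside (white ring light, 56 mm across, 120 mm above the bench) at the boom's outer end, 216 mm from the pivot. The camera (black, 30 x 30 mm) stands on it up to 199 mm, its plug to 208 mm.
- camera: The same camera head; origin on the boom's centre line 198 mm from the pivot, 132 mm above the bench.
- tube: Grey plastic tube, 40 mm outside, 65 mm long, standing loose in one of the side holders, top 82 mm above the bench; origin: centre of its underside.
- holder_mid: Middle one of three equal red printed holders (open cup 55 mm across, 47 inside, 40 high, four screwed ears) fixed on the base plate, 216 mm from the pivot, 26 deg apart; empty. Origin: centre of its underside.
- holder_full: The side holder that has the tube in it (left or right of the middle one). Origin: centre of its underside.
- holder_empty: The other side holder, empty. Origin: centre of its underside.
- spare_bush: Loose red flanged bush, 52 mm flange, 38 high, standing on the base plate; leave it. Origin: centre of its underside.
- riser: Loose black block 60 x 40 x 30 mm on the base plate; leave it. Origin: centre of its underside.
- driver: Loose screwdriver with black handle, 160 mm long, lying on the base plate; leave it. Origin under its middle, x towards its tip.

How it is judged:
On the way, in this order (a step that is already met when the one before it is completed fails the run):
1. the ring, hooked by the fingers, has lifted the index pin clear of its hole (9 mm or more) (value of joint plunger above 0.009 m and contact force between the fingers and ring above 1 N), for 0.1 s.
2. the pin is home in the hole next along, with the camera over the tube (value of joint plunger below 0.002 m and horizontal distance between lens and tube below 0.012 m), for 0.2 s.
At the end, for the whole second after the job is handed in: The index pin is fully home (within 2 mm) in the hole that puts the camera over the tube (lens within 12 mm of the tube's axis), the boom is at rest, the tube stands upright in its holder (all of step 2 and velocity of joint boom between -0.05 and 0.05 rad/s and horizontal distance between tube and holder_full below 0.006 m and angle between tube's own z axis and vertical below 0.1 rad and height (world z) of tube below 0.025 m); the robot touches nothing.
It fails at once if the ring is pinched: squeezed between the fingers on its two faces or across its two sides ((contact force between the fingers and rim_near above 2 N and contact force between the fingers and rim_far above 2 N) or (contact force between the fingers and ring_left above 2 N and contact force between the fingers and ring_right above 2 N)).
It fails at once if the camera is pushed (more than 3 N) (contact force between any of the fingers, the arm and camera above 3 N).
It fails at once if the tube, the bush, the block or the screwdriver is lifted or moved by more than 15 mm (distance of any of tube, spare_bush, riser, driver from where it was at the start of the episode above 0.015 m).
It also fails if it takes over 45 s, if anything falls off the work surface, if the arm or the gripper's body presses on something with over 40 N, if the wrist force passes 120 N, or if a joint passes its speed limit or range.

## Working session

There is one attempt and no reset: what is moved stays moved. The work goes in short steps, Python scripts to look and compute and a shell command to move; the robot and the scene stay as the last step left them, time stands still between calls to the robot, and variables do not carry over. Pictures are saved under pics/ and viewed, at most 10 in all, crops included, and the job is handed in when it is done.

```bash
mkdir -p pics; cat > h.py <<'E'
import numpy as np, cv2
from rig import manip
from scipy.spatial.transform import Rotation as R
def q(w): return R.from_quat([w[1],w[2],w[3],w[0]])
def cam(d):
    K=np.array([[d['fx'],0,d['cx']],[0,d['fy'],d['cy']],[0,0,1.]])
    return K,np.array(d['distortion'],float)
E
python3 - <<'E'
from h import *
import pickle
D={}
for n in ["scene","side"]:
    d=manip.get_image(n); D[n]=d
    cv2.imwrite(f'pics/{n}0.png',cv2.resize(d['frame'][:,:,::-1],(784,588),interpolation=cv2.INTER_CUBIC))
    print({k:v for k,v in d.items() if k!='frame'})
pickle.dump(D,open('d0.pkl','wb'))
print(manip.get_state(), manip.grasp_offset)
E
```

```text
{'fx': 501.11397378184176, 'fy': 501.11397378184176, 'cx': 282.04242178605676, 'cy': 207.72478374349302, 'distortion': array([-0.16119711,  0.        ,  0.        ,  0.        ,  0.        ]), 'position': array([ 1.35670057, -0.31248311,  0.69774046]), 'attitude': array([0.74396177, 0.38758267, 0.24177149, 0.48769571])}
{'fx': 406.5896156808614, 'fy': 406.5896156808614, 'cx': 281.4081576111465, 'cy': 214.87709865584918, 'distortion': array([-0.09840568,  0.        ,  0.        ,  0.        ,  0.        ]), 'position': array([0.24719009, 0.45313109, 0.70864447]), 'attitude': array([-0.3279342 , -0.15158799,  0.36744765,  0.85700785])}
{'clock': 0.1, 'qpos': array([-1.20998886e-01,  2.76542347e-01,  1.50600307e+00,  4.23541980e-06,
        1.36070255e+00, -1.20985515e-01]), 'qd': array([ 0.00018362, -0.00190478, -0.00303241,  0.00014542, -0.00128918,
       -0.00117849]), 'effort': array([ 1.55745878e-03, -4.17697620e+01, -2.46405226e+01, -1.74112388e-04,
        5.80947395e-03,  2.85749664e-07]), 'position': array([5.74531768e-01, 5.37059099e-05, 2.30521552e-01]), 'ee_rot': array([-6.52874605e-04,  7.07111580e-01,  7.07101498e-01, -5.08693944e-04]), 'contact_force': array([-0.11527862, -0.57627785, -0.170341  ]), 'moment': array([-0.01590054, -0.04575281,  0.00794191]), 'gripper_force': 0.0, 'width': 0.0855517893603919} -0.0187
```

View pics/scene0.png

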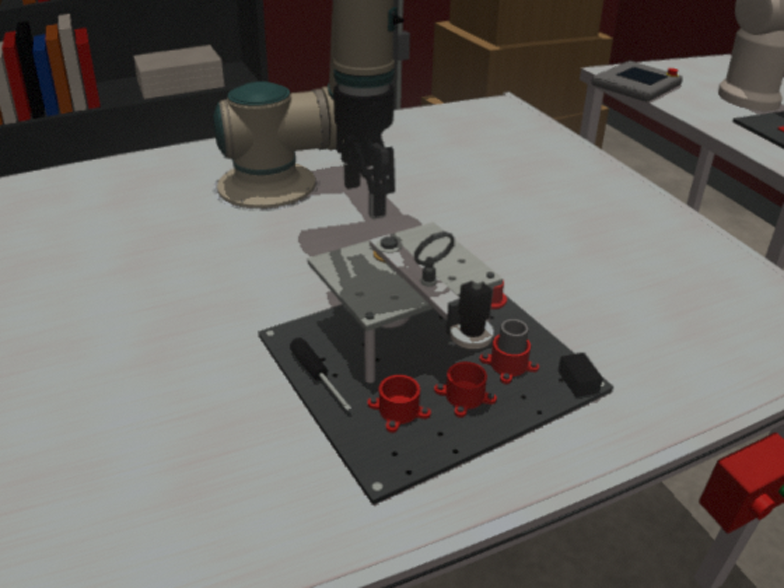

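View pics/side0.png

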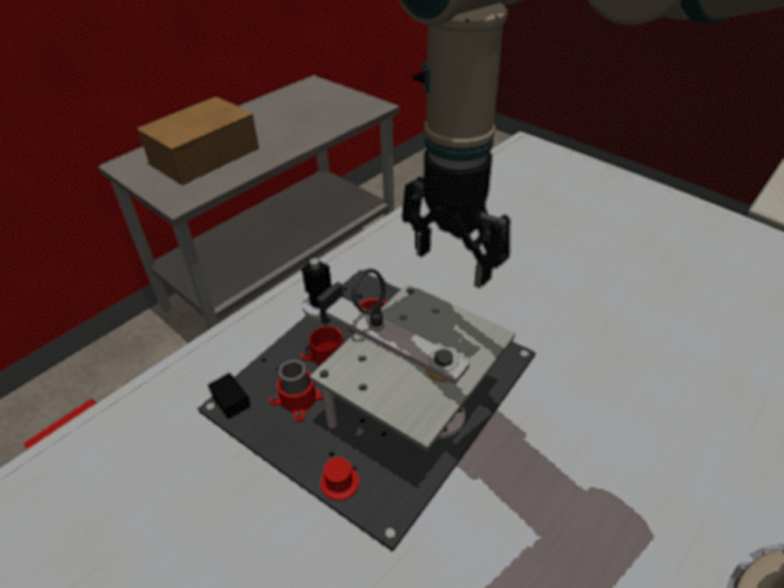

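```bash
cat > fit.py <<'E'
from h import *
import pickle
from scipy.optimize import least_squares
D=pickle.load(open('d0.pkl','rb'))
c,s=np.cos(.454),np.sin(.454)
P=dict(piv=(0,0,.150),ring=(.120,0,.201),tube=(.216*c,.216*s,.082),he=(.216*c,-.216*s,.052),hm=(.216,0,.052),lens=(.216,0,.120))
O=[('scene','piv',389,241),('scene','ring',434,248),('scene','tube',514,328),('scene','he',400,387),('scene','hm',466,373),
('side','piv',443,355),('side','ring',368,291),('side','tube',292,370)]
def proj(n,p):
    d=D[n];K,k=cam(d);pc=q(d['attitude']).inv().apply(p-d['position'])*[1,-1,-1]
    return cv2.projectPoints(pc.reshape(1,1,3),np.zeros(3),np.zeros(3),K,k)[0].ravel()*1.4
def W(v,p): return np.r_[v[0]+p[0]*np.cos(v[2])-p[1]*np.sin(v[2]),v[1]+p[0]*np.sin(v[2])+p[1]*np.cos(v[2]),p[2]]
def f(v): return np.concatenate([proj(n,W(v,P[k]))-[a,b] for n,k,a,b in O])
if __name__=='__main__':
    r=least_squares(f,[.6,0,0.],loss='soft_l1');print(r.x)
    for o,e in zip(O,f(r.x).reshape(-1,2)):print(o,e.round(1))
    for k in P:print(k,W(r.x,P[k]).round(4))
E
python3 fit.py
```

```text
[0.53865977 0.05369183 0.11195548]
('scene', 'piv', 389, 241) [-0.1 -1.9]
('scene', 'ring', 434, 248) [ 0.5 -0.3]
('scene', 'tube', 514, 328) [ 0.3 -1.9]
('scene', 'he', 400, 387) [-0.6  0.2]
('scene', 'hm', 466, 373) [1.1 0.2]
('side', 'piv', 443, 355) [ 0.2 -0.1]
('side', 'ring', 368, 291) [ 0.5 -0.4]
('side', 'tube', 292, 370) [-0.3 -1.6]
piv [0.5387 0.0537 0.15  ]
ring [0.6579 0.0671 0.201 ]
tube [0.721  0.1695 0.082 ]
he [ 0.7421 -0.0188  0.052 ]
hm [0.7533 0.0778 0.052 ]
lens [0.7533 0.0778 0.12  ]
```

```bash
cat > plan.py <<'E'
from h import *
import sys
# args: x y z yaw down_deg [flip]: print rotvec(deg, tool axes) and shift in the target tool axes
def target(yaw,down,flip=1):
    z=np.array([np.cos(yaw)*np.cos(down),np.sin(yaw)*np.cos(down),-np.sin(down)])
    y=flip*np.array([-np.sin(yaw),np.cos(yaw),0]); return R.from_matrix(np.c_[np.cross(y,z),y,z])
if __name__=='__main__':
    a=list(map(float,sys.argv[1:])); s=manip.get_state()
    for fl in ((1,-1) if len(a)<6 else (a[5],)):
        T=target(a[3],np.radians(a[4]),fl); C=q(s['ee_rot'])
        print('flip',fl,'rot deg',np.degrees((C.inv()*T).as_rotvec()).round(2),'shift mm after',(T.inv().apply(np.array(a[:3])-s['position'])*1e3).round(1))
    print('pos',s['position'].round(4),'F',s['contact_force'].round(2),'w',round(s['width'],4),'t',round(s['clock'],2),'q',s['qpos'].round(2))
E
python3 -c "
from h import *
print(manip.get_image('wrist')['mount'].round(3))"
python3 plan.py .5 .05 .35 .25 90
python3 -m pendant '[{"dz":-0.03,"hand":0.0},{"dz":-0.03},{"dz":-0.03},{"dz":-0.03}]'
```

```text
[[-0.     0.963  0.27   0.069]
 [ 1.     0.    -0.001 -0.   ]
 [-0.001  0.27  -0.963 -0.142]
 [ 0.     0.     0.     1.   ]]
flip 1 rot deg [-4.0000e-02 -8.0000e-02 -1.0432e+02] shift mm after [  59.9   66.9 -119.3]
flip -1 rot deg [-7.000e-02  4.000e-02  7.568e+01] shift mm after [ -59.9  -66.9 -119.3]
pos [0.5746 0.     0.2307] F [-0.21  0.59  0.15] w 0.0854 t 0.15 q [-0.12  0.28  1.51  0.    1.36 -0.12]invalid input
```

```bash
python3 -m pendant '[{"dx":0,"dy":0,"dz":-0.03,"rx":0,"ry":0,"rz":0,"hand":0},{"dx":0,"dy":0,"dz":-0.03,"rx":0,"ry":0,"rz":7,"hand":0},{"dx":0,"dy":0,"dz":-0.03,"rx":0,"ry":0,"rz":7,"hand":0},{"dx":0,"dy":0,"dz":-0.03,"rx":0,"ry":0,"rz":7,"hand":0},{"dx":0,"dy":0,"dz":0,"rx":0,"ry":0,"rz":7,"hand":0},{"dx":0,"dy":0,"dz":0,"rx":0,"ry":0,"rz":7,"hand":0},{"dx":0,"dy":0,"dz":0,"rx":0,"ry":0,"rz":7,"hand":0},{"dx":0,"dy":0,"dz":0,"rx":0,"ry":0,"rz":7,"hand":0},{"dx":0,"dy":0,"dz":0,"rx":0,"ry":0,"rz":7,"hand":0},{"dx":0,"dy":0,"dz":0,"rx":0,"ry":0,"rz":7,"hand":0},{"dx":0,"dy":0,"dz":0,"rx":0,"ry":0,"rz":7,"hand":0},{"dx":0,"dy":0,"dz":0,"rx":0,"ry":0,"rz":5.7,"hand":0}]'
python3 plan.py .5 .05 .35 .25 45 -1
```

```text
clock: 1.15
position: [0.5748, 0.0, 0.3509]
ee_rot: [-0.0, 0.993, 0.122, -0.0]
contact_force: [-0.4, 0.2, 0.4]
width: 0.0001
gripper_force: 0.0
flip -1.0 rot deg [ 0.12 45.04 -0.34] shift mm after [-43.2 -66.9 -41.9]
pos [0.5748 0.     0.3509] F [-0.43  0.23  0.36] w 0.0001 t 1.15 q [-0.12  0.24  1.27 -0.    1.63  1.21]
```

```bash
python3 -m pendant '[{"dx":0,"dy":0,"dz":0,"rx":0,"ry":6.5,"rz":0,"hand":0},{"dx":0,"dy":0,"dz":0,"rx":0,"ry":6.5,"rz":0,"hand":0},{"dx":0,"dy":0,"dz":0,"rx":0,"ry":6.5,"rz":0,"hand":0},{"dx":0,"dy":0,"dz":0,"rx":0,"ry":6.5,"rz":0,"hand":0},{"dx":0,"dy":0,"dz":0,"rx":0,"ry":6.5,"rz":0,"hand":0},{"dx":0,"dy":0,"dz":0,"rx":0,"ry":6.5,"rz":0,"hand":0},{"dx":0,"dy":0,"dz":0,"rx":0,"ry":6,"rz":0,"hand":0}]'
python3 plan.py .603 .053 .258 .25 45 -1
```

```text
clock: 1.73
position: [0.574, -0.0001, 0.3518]
ee_rot: [-0.047, 0.916, 0.115, 0.382]
contact_force: [0.2, 2.9, -0.2]
width: -0.0001
gripper_force: 0.0
flip -1.0 rot deg [ 0.14 -0.31  0.02] shift mm after [-37.2 -44.2  95.5]
pos [ 5.740e-01 -1.000e-04  3.518e-01] F [ 0.22  2.93 -0.23] w -0.0001 t 1.73 q [-0.41 -0.12  1.92  0.66  0.78  0.57]
```

```bash
python3 -m pendant '[{"dx":-0.0185,"dy":-0.022,"dz":0.01,"rx":0,"ry":0,"rz":0,"hand":0},{"dx":-0.0185,"dy":-0.022,"dz":0.01,"rx":0,"ry":0,"rz":0,"hand":0},{"dx":0,"dy":0,"dz":0.03,"rx":0,"ry":0,"rz":0,"hand":0},{"dx":0,"dy":0,"dz":0.03,"rx":0,"ry":0,"rz":0,"hand":0},{"dx":0,"dy":0,"dz":0.0155,"rx":0,"ry":0,"rz":0,"hand":0},{"dx":0,"dy":0,"dz":0,"rx":0,"ry":0,"rz":0,"hand":0}]'
python3 plan.py .658 .067 .201 .25 45 -1
python3 - <<'E'
from h import *
s=manip.get_state(); d=manip.get_image('wrist'); K,k=cam(d); M=np.array(d['mount'])
im=d['frame'][:,:,::-1].copy()
def pr(p):
    t=q(s['ee_rot']).inv().apply(np.array(p)-s['position']); c=np.linalg.inv(M)@np.r_[t,1]
    return cv2.projectPoints((c[:3]*[1,-1,-1]).reshape(1,1,3),np.zeros(3),np.zeros(3),K,k)[0].ravel()
st=np.array([.5387,.0537,0]);a=.112;er=np.array([np.cos(a),np.sin(a),0]);et=np.array([-np.sin(a),np.cos(a),0]);ez=np.array([0,0,1.])
c=st+.12*er+.201*ez; up=np.sin(.349)*er+np.cos(.349)*ez
for t in np.linspace(0,2*np.pi,40):
    u=pr(c+.028*(np.cos(t)*et+np.sin(t)*up)); cv2.circle(im,tuple(int(x) for x in u.round()),1,(0,255,0),-1)
print(pr(c),pr(s['position']))
cv2.imwrite('pics/w1.png',cv2.resize(im,(784,588),interpolation=cv2.INTER_CUBIC))
d=manip.get_image('side');cv2.imwrite('pics/s1.png',cv2.resize(d['frame'][150:300,180:380,::-1],(784,588),interpolation=cv2.INTER_CUBIC))
E
```

```text
clock: 2.23
position: [0.6039, 0.0538, 0.2539]
ee_rot: [-0.049, 0.918, 0.115, 0.377]
contact_force: [-0.2, -0.3, -0.5]
width: -0.0002
gripper_force: 0.0
flip -1.0 rot deg [-0.14  0.3  -0.08] shift mm after [ 1.9  0.5 76.8]
pos [0.6039 0.0538 0.2539] F [-0.2  -0.25 -0.5 ] w -0.0002 t 2.23 q [-0.23  0.01  2.05  0.78  0.48  0.5 ]
[283.09928755 213.31727059] [282.29345098 269.06294099]
```

View pics/w1.png

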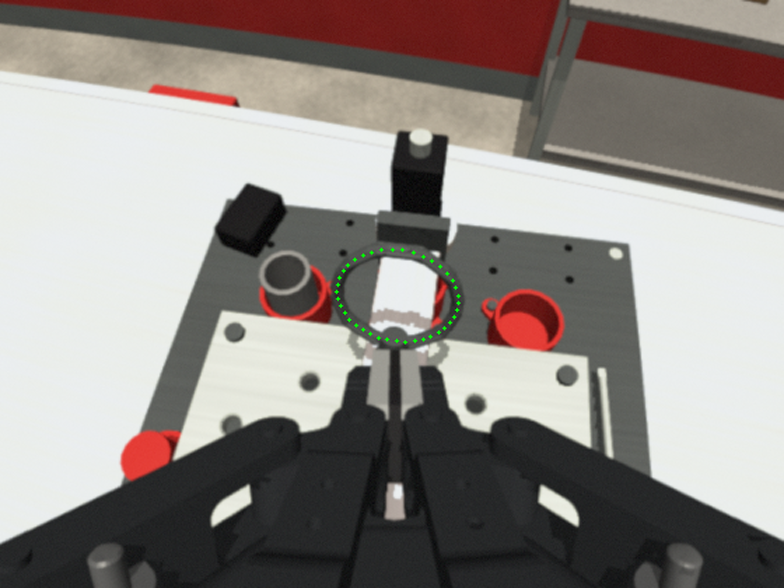

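View pics/s1.png

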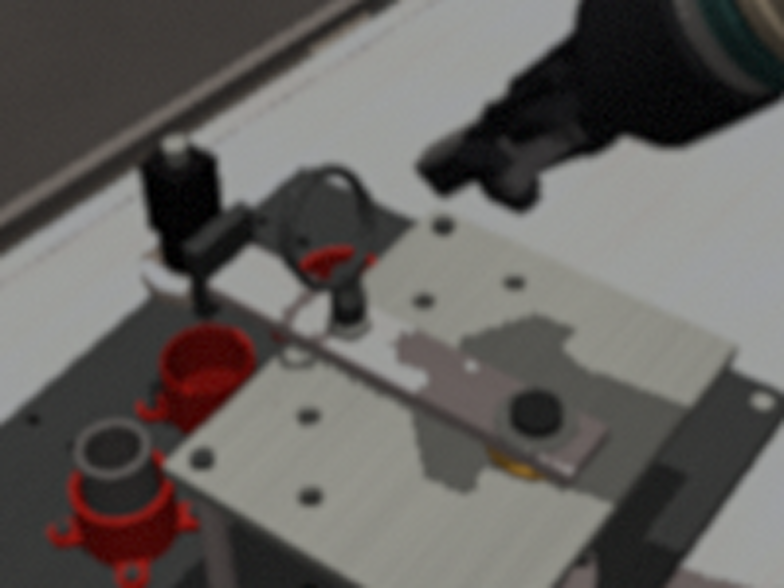

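```bash
python3 -m pendant '[{"dx":0.002,"dy":0.0005,"dz":0.025,"rx":0,"ry":0,"rz":0,"hand":0},{"dx":0,"dy":0,"dz":0.025,"rx":0,"ry":0,"rz":0,"hand":0},{"dx":0,"dy":0,"dz":0.015,"rx":0,"ry":0,"rz":0,"hand":0},{"dx":0,"dy":0,"dz":0.015,"rx":0,"ry":0,"rz":0,"hand":0},{"dx":0,"dy":0,"dz":0.012,"rx":0,"ry":0,"rz":0,"hand":0},{"dx":0,"dy":0,"dz":0,"rx":0,"ry":0,"rz":0,"hand":0}]'
python3 plan.py .658 .067 .201 .25 45 -1
```

```text
clock: 2.83
position: [0.6693, 0.0687, 0.1936]
ee_rot: [-0.048, 0.917, 0.115, 0.38]
contact_force: [-0.2, -0.2, 0.7]
width: 0.0001
gripper_force: 0.0
flip -1.0 rot deg [-0.    0.02 -0.05] shift mm after [ -2.8  -1.2 -13.2]
pos [0.6693 0.0687 0.1936] F [-0.17 -0.15  0.65] w 0.0001 t 2.83 q [-0.15  0.19  2.04  1.03  0.33  0.27]
```

```bash
for i in 1; do python3 -m pendant '[{"dx":0.002,"dy":0,"dz":-0.002,"rx":0,"ry":0,"rz":0,"hand":0},{"dx":0.002,"dy":0,"dz":-0.002,"rx":0,"ry":0,"rz":0,"hand":0},{"dx":0.001,"dy":0,"dz":-0.001,"rx":0,"ry":0,"rz":0,"hand":0},{"dx":0,"dy":0,"dz":0,"rx":0,"ry":0,"rz":0,"hand":0}]'; done
python3 -m pendant '[{"dx":0.0015,"dy":0,"dz":-0.0015,"rx":0,"ry":0,"rz":0,"hand":0},{"dx":0,"dy":0,"dz":0,"rx":0,"ry":0,"rz":0,"hand":0}]'
python3 -m pendant '[{"dx":0.0015,"dy":0,"dz":-0.0015,"rx":0,"ry":0,"rz":0,"hand":0},{"dx":0,"dy":0,"dz":0,"rx":0,"ry":0,"rz":0,"hand":0}]'
python3 -m pendant '[{"dx":0.0015,"dy":0,"dz":-0.0015,"rx":0,"ry":0,"rz":0,"hand":0},{"dx":0,"dy":0,"dz":0,"rx":0,"ry":0,"rz":0,"hand":0}]'
```

```text
clock: 3.17
position: [0.669, 0.0684, 0.2032]
ee_rot: [-0.047, 0.916, 0.115, 0.381]
contact_force: [-0.7, -0.5, 0.1]
width: -0.0
gripper_force: 0.0
clock: 3.33
position: [0.6687, 0.0687, 0.2041]
ee_rot: [-0.047, 0.916, 0.115, 0.38]
contact_force: [0.2, -0.5, -0.3]
width: 0.0001
gripper_force: 0.1
clock: 3.5
position: [0.6682, 0.069, 0.205]
ee_rot: [-0.048, 0.917, 0.115, 0.379]
contact_force: [0.9, -1.2, -0.8]
width: -0.0002
gripper_force: 0.5
clock: 3.67
position: [0.6677, 0.0692, 0.2061]
ee_rot: [-0.048, 0.917, 0.115, 0.378]
contact_force: [-1.4, 0.4, -2.2]
width: -0.0
gripper_force: 1.5
```

```bash

python3 -m pendant '[{"dx":0.0015,"dy":0,"dz":-0.0015,"rx":0,"ry":0,"rz":0,"hand":0},{"dx":0.0015,"dy":0,"dz":-0.0015,"rx":0,"ry":0,"rz":0,"hand":0},{"dx":0,"dy":0,"dz":0,"rx":0,"ry":0,"rz":0,"hand":0}]'
python3 -m pendant '[{"dx":0.0015,"dy":0,"dz":-0.0015,"rx":0,"ry":0,"rz":0,"hand":0},{"dx":0.0015,"dy":0,"dz":-0.0015,"rx":0,"ry":0,"rz":0,"hand":0},{"dx":0,"dy":0,"dz":0,"rx":0,"ry":0,"rz":0,"hand":0},{"dx":0,"dy":0,"dz":0,"rx":0,"ry":0,"rz":0,"hand":0}]'
python3 plan.py .658 .067 .201 .25 45 -1
python3 - <<'E'
from h import *
d=manip.get_image('side');cv2.imwrite('pics/s2.png',cv2.resize(d['frame'][150:300,180:380,::-1],(784,588),interpolation=cv2.INTER_CUBIC))
E
```

```text
clock: 3.92
position: [0.6677, 0.0693, 0.2105]
ee_rot: [-0.048, 0.917, 0.116, 0.378]
contact_force: [-3.3, -0.0, -5.8]
width: 0.0
gripper_force: 3.1
clock: 4.25
position: [0.6678, 0.0692, 0.2151]
ee_rot: [-0.048, 0.917, 0.115, 0.379]
contact_force: [-4.2, 0.5, -6.1]
width: -0.0001
gripper_force: 4.0
flip -1.0 rot deg [-0.06  0.1  -0.01] shift mm after [-17.1  -0.3   2.8]
pos [0.6678 0.0692 0.2151] F [-4.21  0.52 -6.12] w -0.0001 t 4.25 q [-0.15  0.16  2.01  0.89  0.37  0.42]
```

View pics/s2.png

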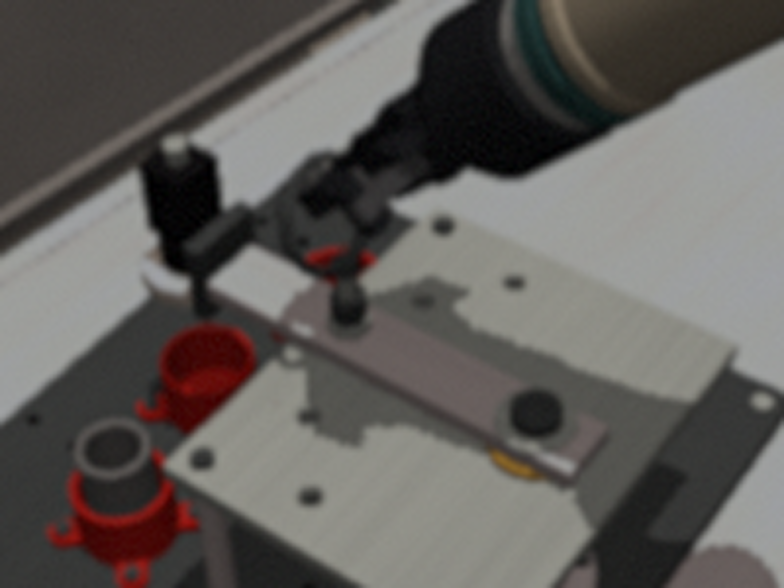

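```bash

python3 -m pendant '[{"dx":0.0015,"dy":0,"dz":-0.0015,"rx":0,"ry":0,"rz":0,"hand":0},{"dx":0.0015,"dy":0,"dz":-0.0015,"rx":0,"ry":0,"rz":0,"hand":0},{"dx":0,"dy":0,"dz":0,"rx":0,"ry":0,"rz":0,"hand":0},{"dx":0,"dy":0,"dz":0,"rx":0,"ry":0,"rz":0,"hand":0}]'
python3 -m pendant '[{"dx":0.0015,"dy":0,"dz":-0.0015,"rx":0,"ry":0,"rz":0,"hand":0},{"dx":0,"dy":0,"dz":0,"rx":0,"ry":0,"rz":0,"hand":0},{"dx":0,"dy":0,"dz":0,"rx":0,"ry":0,"rz":0,"hand":0}]'
python3 - <<'E'
from h import *
d=manip.get_image('side');cv2.imwrite('pics/s3.png',cv2.resize(d['frame'][180:240,240:320,::-1],(800,600),interpolation=cv2.INTER_CUBIC))
E
```

```text
clock: 4.63
position: [0.6679, 0.0692, 0.2195]
ee_rot: [-0.048, 0.917, 0.115, 0.379]
contact_force: [-5.7, -0.0, -8.1]
width: -0.0002
gripper_force: 4.8
clock: 4.88
position: [0.6679, 0.0692, 0.2216]
ee_rot: [-0.048, 0.917, 0.115, 0.379]
contact_force: [-6.5, 1.1, -9.3]
width: 0.0003
gripper_force: 5.0
```

View pics/s3.png

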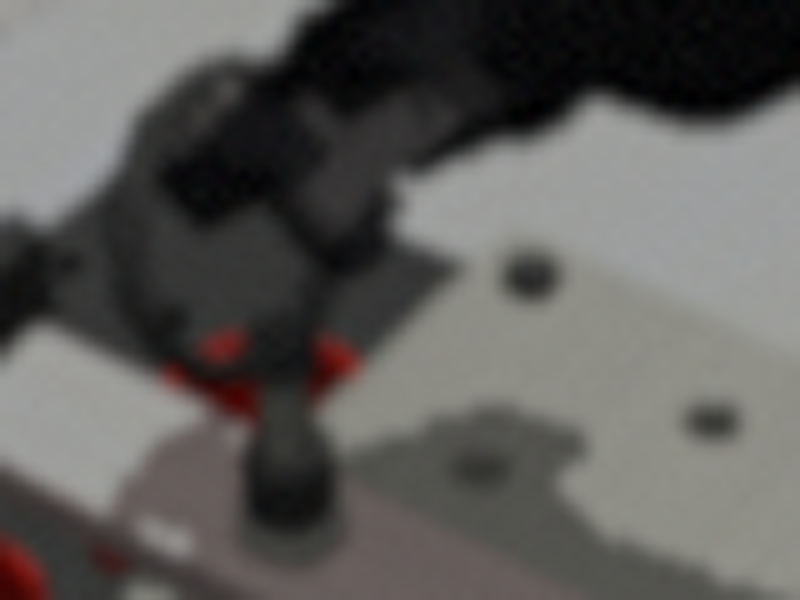

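```bash

python3 -m pendant '[{"dx":0,"dy":-0.003,"dz":0,"rx":0,"ry":0,"rz":0,"hand":0},{"dx":0,"dy":-0.003,"dz":0,"rx":0,"ry":0,"rz":0,"hand":0},{"dx":0,"dy":-0.003,"dz":0,"rx":0,"ry":0,"rz":0,"hand":0},{"dx":0,"dy":0,"dz":0,"rx":0,"ry":0,"rz":0,"hand":0}]'
python3 -m pendant '[{"dx":0,"dy":-0.003,"dz":0,"rx":0,"ry":0,"rz":0,"hand":0},{"dx":0,"dy":-0.003,"dz":0,"rx":0,"ry":0,"rz":0,"hand":0},{"dx":0,"dy":-0.003,"dz":0,"rx":0,"ry":0,"rz":0,"hand":0},{"dx":0,"dy":-0.003,"dz":0,"rx":0,"ry":0,"rz":0,"hand":0},{"dx":0,"dy":-0.003,"dz":0,"rx":0,"ry":0,"rz":0,"hand":0},{"dx":0,"dy":-0.003,"dz":0,"rx":0,"ry":0,"rz":0,"hand":0},{"dx":0,"dy":0,"dz":0,"rx":0,"ry":0,"rz":0,"hand":0}]'
```

```text
clock: 5.27
position: [0.6663, 0.0779, 0.2222]
ee_rot: [-0.048, 0.917, 0.115, 0.38]
contact_force: [-3.5, -0.5, -10.0]
width: 0.0
gripper_force: 4.8
clock: 5.85
position: [0.661, 0.0958, 0.2215]
ee_rot: [-0.048, 0.917, 0.116, 0.379]
contact_force: [-5.9, -2.5, -9.7]
width: -0.0003
gripper_force: 5.3
```

```bash

python3 -m pendant '[{"dx":-0.0004,"dy":-0.0032,"dz":-0.0004,"rx":0,"ry":0,"rz":0,"hand":0},{"dx":-0.0004,"dy":-0.0032,"dz":-0.0004,"rx":0,"ry":0,"rz":0,"hand":0},{"dx":-0.0004,"dy":-0.0032,"dz":-0.0004,"rx":0,"ry":0,"rz":0,"hand":0},{"dx":-0.0004,"dy":-0.0032,"dz":-0.0004,"rx":0,"ry":0,"rz":0,"hand":0},{"dx":-0.0004,"dy":-0.0032,"dz":-0.0004,"rx":0,"ry":0,"rz":0,"hand":0},{"dx":-0.0004,"dy":-0.0032,"dz":-0.0004,"rx":0,"ry":0,"rz":0,"hand":0},{"dx":0,"dy":0,"dz":0,"rx":0,"ry":0,"rz":0,"hand":0},{"dx":0,"dy":0,"dz":0,"rx":0,"ry":0,"rz":0,"hand":0}]'
python3 - <<'E'
from h import *
d=manip.get_image('side');cv2.imwrite('pics/s4.png',cv2.resize(d['frame'][150:300,180:380,::-1],(784,588),interpolation=cv2.INTER_CUBIC))
import pickle;pickle.dump({k:manip.get_image(k) for k in('scene','wrist')},open('d4.pkl','wb'))
E
```

```text
clock: 6.52
position: [0.6522, 0.113, 0.2208]
ee_rot: [-0.048, 0.917, 0.116, 0.378]
contact_force: [-9.6, -5.0, -8.0]
width: 0.0002
gripper_force: 6.4
```

View pics/s4.png

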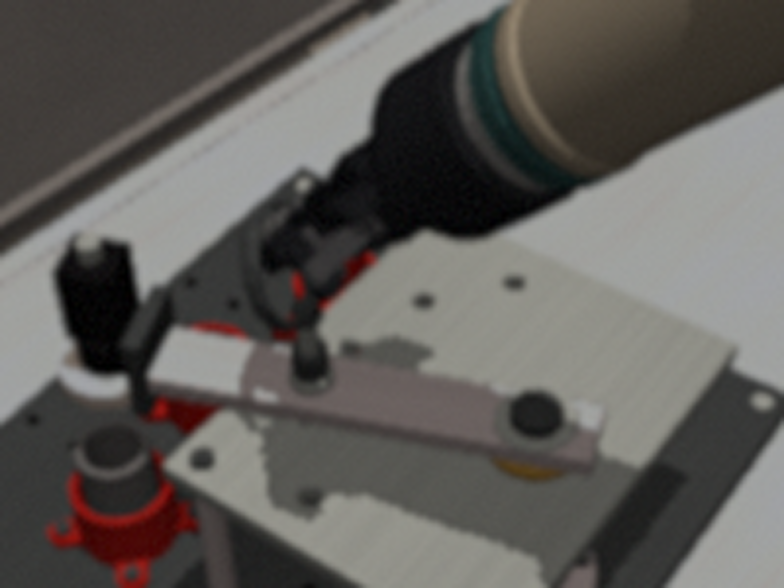

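```bash
cat > ang.py <<'E'
from fit import *
import sys
v=[.5387,.0537,.112]
u=np.array([float(sys.argv[1]),float(sys.argv[2])])/3.92+[180,150]; r,h=float(sys.argv[3]),float(sys.argv[4])
T=np.linspace(-.1,.7,801); e=[np.linalg.norm(proj('side',W(v,(r*np.cos(t),r*np.sin(t),h)))/1.4-u) for t in T]
print(T[np.argmin(e)],min(e))
E
python3 ang.py 174 140 .216 .208 ; python3 ang.py 88 240 .216 .208; python3 plan.py .65 .11 .22 .45 45 -1
```

```text
-0.0030000000000000027 0.33639045447969573
0.367 0.4546915810821713
flip -1.0 rot deg [ 8.03  0.18 -8.09] shift mm after [-2.9  1.7 -1.7]
pos [0.6522 0.113  0.2208] F [-8.94 -4.67 -8.85] w -0.0003 t 6.67 q [-0.05  0.13  2.02  0.75  0.31  0.62]
```

```bash

python3 -m pendant '[{"dx":0,"dy":0,"dz":0,"rx":2.7,"ry":0,"rz":-2.7,"hand":0},{"dx":0,"dy":0,"dz":0,"rx":2.7,"ry":0,"rz":-2.7,"hand":0},{"dx":0,"dy":0,"dz":0,"rx":2.6,"ry":0,"rz":-2.7,"hand":0},{"dx":0,"dy":-0.002,"dz":0,"rx":0,"ry":0,"rz":0,"hand":0},{"dx":0,"dy":-0.002,"dz":0,"rx":0,"ry":0,"rz":0,"hand":0},{"dx":0,"dy":-0.002,"dz":0,"rx":0,"ry":0,"rz":0,"hand":0},{"dx":0,"dy":0,"dz":0,"rx":0,"ry":0,"rz":0,"hand":0},{"dx":0,"dy":0,"dz":0,"rx":0,"ry":0,"rz":0,"hand":0}]'
python3 plan.py .649 .1187 .22 .45 45 -1
```

```text
clock: 7.33
position: [0.6511, 0.117, 0.2216]
ee_rot: [-0.083, 0.901, 0.206, 0.373]
contact_force: [-7.7, -4.9, -8.7]
width: -0.0
gripper_force: 6.5
flip -1.0 rot deg [0.28 0.09 0.1 ] shift mm after [-2.  -2.5  0.4]
pos [0.6511 0.117  0.2216] F [-7.73 -4.86 -8.66] w -0.0 t 7.33 q [-0.15  0.15  2.    0.96  0.5   0.22]
```

```bash
cat > boom.py <<'E'
from fit import *
a=cv2.imread('pics/s4.png'); t=cv2.resize(a,(200,150),interpolation=cv2.INTER_AREA)[56:84,12:36]
d=manip.get_image('side');f=d['frame'][150:300,180:380,::-1]
m=cv2.matchTemplate(cv2.resize(f,None,fx=4,fy=4,interpolation=cv2.INTER_CUBIC),cv2.resize(t,None,fx=4,fy=4,interpolation=cv2.INTER_CUBIC),cv2.TM_CCOEFF_NORMED)
_,s,_,l=cv2.minMaxLoc(m); u=np.array(l)/4+[88/3.92-12,240/3.92-56]+[180,150]
v=[.5387,.0537,.112];T=np.linspace(-.1,.7,801)
e=[np.linalg.norm(proj('side',W(v,(.216*np.cos(x),.216*np.sin(x),.208)))/1.4-u) for x in T]
print('boom',T[np.argmin(e)].round(3),min(e).round(2),'score',round(s,3))
E
python3 boom.py
python3 -m pendant '[{"dx":-0.002,"dy":0,"dz":0.002,"rx":0,"ry":0,"rz":0,"hand":0},{"dx":-0.002,"dy":0,"dz":0.002,"rx":0,"ry":0,"rz":0,"hand":0},{"dx":-0.001,"dy":0,"dz":0.001,"rx":0,"ry":0,"rz":0,"hand":0},{"dx":0,"dy":0,"dz":0,"rx":0,"ry":0,"rz":0,"hand":0},{"dx":0,"dy":0,"dz":0,"rx":0,"ry":0,"rz":0,"hand":0}]'
python3 boom.py
```

```text
boom 0.397 0.27 score 0.996
clock: 7.8
position: [0.6523, 0.117, 0.2166]
ee_rot: [-0.083, 0.9, 0.206, 0.374]
contact_force: [-7.8, -3.9, -4.6]
width: -0.0
gripper_force: 4.8
boom 0.397 0.27 score 0.996
```

```bash

python3 -m pendant '[{"dx":-0.002,"dy":0,"dz":0.002,"rx":0,"ry":0,"rz":0,"hand":0},{"dx":-0.002,"dy":0,"dz":0.002,"rx":0,"ry":0,"rz":0,"hand":0},{"dx":-0.001,"dy":0,"dz":0.001,"rx":0,"ry":0,"rz":0,"hand":0},{"dx":0,"dy":0,"dz":0,"rx":0,"ry":0,"rz":0,"hand":0},{"dx":0,"dy":0,"dz":0,"rx":0,"ry":0,"rz":0,"hand":0}]'
python3 -m pendant '[{"dx":-0.002,"dy":0,"dz":0.002,"rx":0,"ry":0,"rz":0,"hand":0},{"dx":-0.001,"dy":0,"dz":0.001,"rx":0,"ry":0,"rz":0,"hand":0},{"dx":0,"dy":0,"dz":0,"rx":0,"ry":0,"rz":0,"hand":0},{"dx":0,"dy":0,"dz":0,"rx":0,"ry":0,"rz":0,"hand":0}]'
python3 boom.py
```

```text
clock: 8.27
position: [0.6536, 0.1178, 0.2107]
ee_rot: [-0.084, 0.9, 0.205, 0.375]
contact_force: [-0.5, 0.3, -0.1]
width: 0.0001
gripper_force: 0.0
clock: 8.6
position: [0.6515, 0.1181, 0.2038]
ee_rot: [-0.085, 0.901, 0.205, 0.373]
contact_force: [-0.1, 0.1, -0.1]
width: 0.0
gripper_force: 0.0
boom 0.397 0.27 score 0.996
```

```bash

python3 -m pendant '[{"dx":0,"dy":-0.002,"dz":0,"rx":0,"ry":0,"rz":0,"hand":0},{"dx":0,"dy":-0.002,"dz":0,"rx":0,"ry":0,"rz":0,"hand":0},{"dx":0,"dy":-0.002,"dz":0,"rx":0,"ry":0,"rz":0,"hand":0},{"dx":0,"dy":-0.002,"dz":0,"rx":0,"ry":0,"rz":0,"hand":0},{"dx":0,"dy":0,"dz":0,"rx":0,"ry":0,"rz":0,"hand":0}]'; python3 boom.py
python3 -m pendant '[{"dx":0,"dy":-0.002,"dz":0,"rx":0,"ry":0,"rz":0,"hand":0},{"dx":0,"dy":-0.002,"dz":0,"rx":0,"ry":0,"rz":0,"hand":0},{"dx":0,"dy":0,"dz":0,"rx":0,"ry":0,"rz":0,"hand":0}]'; python3 boom.py
```

```text
clock: 9.07
position: [0.6482, 0.125, 0.204]
ee_rot: [-0.084, 0.901, 0.205, 0.373]
contact_force: [1.6, -1.8, -0.0]
width: -0.0
gripper_force: 0.8
boom 0.399 0.39 score 0.995
clock: 9.37
position: [0.6455, 0.1286, 0.2026]
ee_rot: [-0.084, 0.901, 0.206, 0.372]
contact_force: [1.2, -4.9, -5.1]
width: -0.0001
gripper_force: 3.6
boom 0.458 0.51 score 0.992
```

```bash

python3 -m pendant '[{"dx":-0.002,"dy":0.0005,"dz":0.002,"rx":0,"ry":0,"rz":0,"hand":0},{"dx":-0.002,"dy":0.0005,"dz":0.002,"rx":0,"ry":0,"rz":0,"hand":0},{"dx":0,"dy":0.001,"dz":0,"rx":0,"ry":0,"rz":0,"hand":0},{"dx":0,"dy":0.001,"dz":0,"rx":0,"ry":0,"rz":0,"hand":0},{"dx":0,"dy":0.001,"dz":0,"rx":0,"ry":0,"rz":0,"hand":0},{"dx":0,"dy":0,"dz":0,"rx":0,"ry":0,"rz":0,"hand":0}]'; python3 boom.py
python3 plan.py .658 .067 .201 .45 45 -1
python3 - <<'E'
from h import *
d=manip.get_image('side');cv2.imwrite('pics/s5.png',cv2.resize(d['frame'][150:300,180:380,::-1],(784,588),interpolation=cv2.INTER_CUBIC))
E
```

```text
clock: 9.92
position: [0.6485, 0.1255, 0.1989]
ee_rot: [-0.085, 0.9, 0.206, 0.374]
contact_force: [0.2, -0.3, -0.1]
width: 0.0002
gripper_force: 0.0
boom 0.455 0.41 score 0.991
flip -1.0 rot deg [ 0.11 -0.05 -0.01] shift mm after [-10.2  56.8 -13.4]
pos [0.6483 0.1255 0.1988] F [ 0.45 -0.22  0.67] w -0.0001 t 9.97 q [-0.13  0.17  2.04  1.07  0.46  0.11]
```

View pics/s5.png

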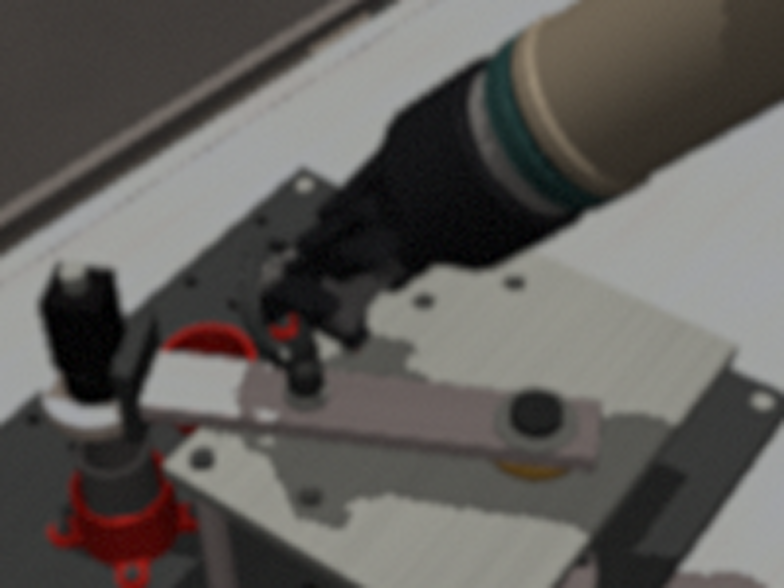

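```bash

python3 -m pendant '[{"dx":-0.0015,"dy":0.001,"dz":0,"rx":0,"ry":0,"rz":0,"hand":0},{"dx":0,"dy":0,"dz":-0.005,"rx":0,"ry":0,"rz":0,"hand":0},{"dx":0,"dy":0,"dz":-0.008,"rx":0,"ry":0,"rz":0,"hand":0},{"dx":0,"dy":0,"dz":-0.008,"rx":0,"ry":0,"rz":0,"hand":0},{"dx":0,"dy":0,"dz":-0.015,"rx":0,"ry":0,"rz":0,"hand":0}]'; python3 boom.py
python3 -m pendant '[{"dx":0,"dy":0,"dz":-0.03,"rx":0,"ry":0,"rz":0,"hand":0},{"dx":0,"dy":0,"dz":-0.03,"rx":0,"ry":0,"rz":0,"hand":0},{"dx":0,"dy":0,"dz":-0.03,"rx":0,"ry":0,"rz":0,"hand":0},{"dx":0,"dy":0,"dz":0,"rx":0,"ry":0,"rz":0,"hand":0},{"dx":0,"dy":0,"dz":0,"rx":0,"ry":0,"rz":0,"hand":0}]'; python3 boom.py
python3 - <<'E'
from fit import *
d=manip.get_image('side');im=d['frame'][:,:,::-1].copy()
v=[.5387,.0537,.112];b=.454
big=cv2.resize(im[150:300,180:380],(784,588),interpolation=cv2.INTER_CUBIC)
for dh,col in((0,(0,255,0)),(.01,(0,0,255))):
  for t in np.linspace(0,2*np.pi,50):
    r=.12+.028*np.sin(t)*np.sin(.349);y=.028*np.cos(t);h=.201+dh+.028*np.sin(t)*np.cos(.349)
    u=(proj('side',W(v,(r*np.cos(b)-y*np.sin(b),r*np.sin(b)+y*np.cos(b),h)))/1.4-[180,150])*3.92
    cv2.circle(big,tuple(int(x) for x in u),1,col,-1)
cv2.imwrite('pics/s6.png',big)
E
```

```text
clock: 10.43
position: [0.6239, 0.1128, 0.2225]
ee_rot: [-0.085, 0.901, 0.206, 0.373]
contact_force: [0.6, 0.2, -0.4]
width: -0.0004
gripper_force: 0.0
boom 0.455 0.41 score 0.991
clock: 10.9
position: [0.5672, 0.0846, 0.2884]
ee_rot: [-0.083, 0.9, 0.205, 0.375]
contact_force: [0.4, 0.3, -0.1]
width: 0.0002
gripper_force: 0.0
boom 0.455 0.41 score 0.991
```

View pics/s6.png

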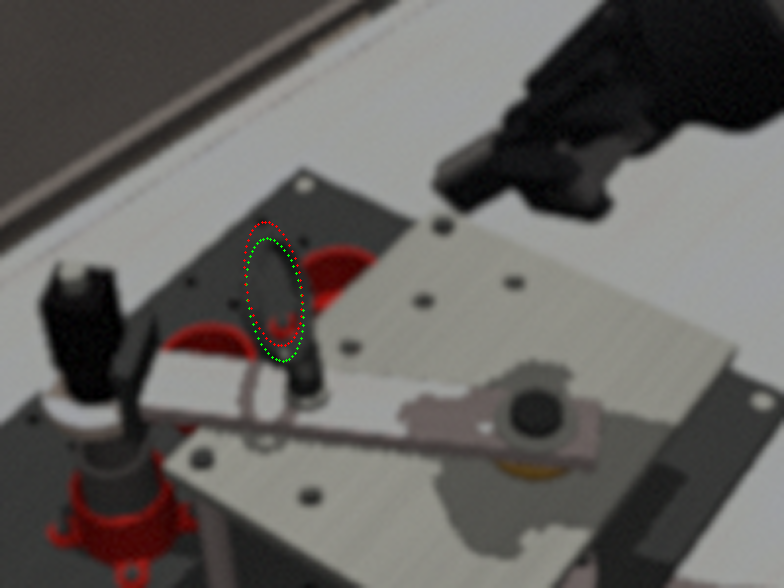

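The ring matches the pin-home outline (green), the boom is at the 0.455 rad hole over the tube, and the robot is clear.

```bash
python3 -c "
from rig import manip
print(manip.sign_off())"
```

```text
the job is handed in; nothing more can be done
None
```

The boom is swung one hole, with the camera over the tube at 0.455 rad (hole at 0.454), the pin looks fully home in the last picture, and the finger is out of the ring; the job is handed in at about 11 s, with no verdict returned.

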